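# Slide the hanging rod into the brush-drying rack

## Robot

A 6-joint arm with a two-finger parallel gripper is mounted at the origin on the work surface. World frame = base frame: x ahead of the robot, y to its left, z up, the work surface at z = 0. Lengths are in m, angles in rad, forces in N, time in s.
With the tool pointing down it reaches from about 0.425 to 0.95 m from the base axis. Payload 3.5 kg.
Tool frame: the origin (TCP) lies midway between the tips of the shut fingers; the grasp point (between the pads) lies 19 mm behind it; z points along the fingers, y is the line along which they close (so a half turn about z gives the same grasp; the last joint's range is limited). The gripper opens to 85 mm and grips with 20 to 120 N. Pads are 22 mm wide; open, the fingers measure 114 mm over their backs; the gripper's body (76 mm by 85 mm) begins 54 mm behind the grasp point. The pads swing forward as they close: fully open they stand 13 mm farther back than shut.
Start: joints at [1.069, 0.286, 1.577, -0, 1.279, -0.15], TCP at [0.233, 0.634, 0.231] pointing down, gripper open.
Joint ranges: [-2.77, 2.77], [-0.9, 2.22], [0.21, 2.48], [-1.53, 4.67], [0.24, 2.81], [-2.84, 2.84]. Speed limits (rad/s): [2.79, 2.79, 3.14, 3.14, 3.14, 3.14].

## Interface

Orientations are given as a unit quaternion [x, y, z, w].
In Python, from plant import ctrl, cams, order gives the robot as it stands.
- The arm moves only by the tool move_arm, never from a script. Its argument "plan" is one flat list of numbers, 7 for each row, row after row: the shift along the world's x, y, z in mm, then the turn, a rotation vector about the world's x, y, z in degrees, then the finger opening in mm, from 0 to 85.4. A call has 1 to 12 rows; each row shifts and turns the commanded pose from where the row before left it; what a row does not reach is not made up. A row lasts 1/10 s, in which the tool goes at most 50 mm and 8.59 degrees, less where a joint would pass 70% of its speed; a pose out of reach is approached as far as the arm can. A call is refused whole if a number of a shift passes 50 or a number of a turn 8.59, either way. A call with a gripper value outside its range is refused whole. The fingers move at their own pace and stop on an object; "newtons" is the grip in N (left out, the last holds). Time passes only in rows, so rows that do not move let the fingers close. It gives the time, the measured TCP pose, the force, the opening and the grip force at its end, in the units of the state.
- ctrl.get_state(): the state, without advancing time (a new reading comes with each control period).
- cams.read_camera(name): name is "scene" or "top" or "wrist"; returns a dict with "color" (400x640x3 uint8, red, green, blue), "fov_y" (degrees; the focal length in pixels is half the picture's height over the tangent of half this angle, whatever the lens; pixels are square), "cx", "cy" (the principal point, pixels), "origin" and "orientation" of the camera in the world; the wrist camera has in their place "T_tool_cam" (4x4, takes a point from camera to tool coordinates, whose origin is the TCP and whose axes are the flange's). Camera axes: x right, y up, looking along -z (the intrinsics and any distortion apply to the point x, -y, -z); pixel columns grow to the right and rows downward; lengths in m; the calibration is good to about 2 mm. A picture is of the moment at which its call begins: read the wrist's pose just before it. There is no depth.
- order.sign_off(): hands the job in; it is judged then, once.
The state is a dict: "time": time; "qpos": joint angles; "dq": joint speeds; "joint_efforts": joint torques, N m; "eef_pos": TCP position; "tcp_rot": TCP orientation; "contact_force": force on the tool from outside, world axes, zero at the start; "wrist_torque": the same for the moment, N m; "opening": opening from 0.0 (shut) to 1.0 (fully open); "finger_force": force on a finger pad.
Only numpy, scipy, OpenCV 4.12 (cv2) and the standard library are available. Lean on these libraries where they do the work, as an engineer would, in place of code of your own. Each camera call takes 0.05 s, during which the arm holds its last target. There are 200 camera calls.

## Task

Take the long rod by its square wooden grip from the notched rest and slide it, shaft first, through the holes of all three uprights of the brush-drying rack, until its collar sits right against the first upright, then let go. Feel your way in: where the holes stand is only roughly known, so keep every push of the rod on the rack gentle, under 20 N. Leave the short spare rod and the lidded jar where they are.

Things in the scene. Friction and masses are not known exactly. Their poses are not given: they have to be found in the camera images.
- rack: The brush-drying rack, fixed on the table: wooden base board 190 (x) x 240 (y) x 18 mm, origin at the middle of its underside; y along the line of the holes, z up. On it a row of three wooden uprights, each 90 wide (x), 15 thick (y), top 126 mm above the table, centred at y = -65, 0, +65 mm, each with one upright oblong hole 15 wide x 20 high, from 84 to 104 mm above the table.
- entry (a point): Point fixed to the rack's base, 94 mm up: where the middle of the first upright's hole would be, on its near face (rack y = -72.5 mm), if the row stood centred. The rod goes in here, towards rack +y. In truth the whole row is clamped on cross slots and stands up to 22 mm to either side (rack x) of this point; no reading shows it. It does not move under the permitted forces.
- exit (a point): Point fixed to the rack's base, 94 mm up: the same on the far face of the last upright (rack y = +72.5 mm). The three holes are in line with each other, parallel to the line from entry to exit, and each is in the middle of its upright's 90 mm width, so the uprights' sides can be felt too.
- rod: The long rod, loose, 0.09 to 0.16 kg: its x axis points along the shaft from grip to tip; its origin is the same point as rod_collar.
- rod_grip (a point): Centre of the long rod's dark wooden grip: square, 24 x 24 mm, 60 mm long along the rod. It lies 36 mm behind the collar's front face, on the axis. At the start it overhangs the rest, its middle 32 mm above the table, free on both sides, two of its faces upright.
- rod_collar (a point): Middle of the front face of the long rod's aluminium collar (32 mm across, 6 mm thick), where the shaft begins; x axis along the shaft towards the tip. When home this face lies against the first upright.
- rod_tip (a point): Tip of the long rod's aluminium shaft: 12 mm thick round, 170 mm long from collar to tip, blunt, its end edge broken by less than 1 mm.
- rest: The low notched wooden rest, fixed to the table, 130 mm wide (y), two cross bars 34 mm high with notches 16 mm wide and 8 mm deep at y = +40 and y = -40 mm; origin on the table at its middle. One notch pair carries the long rod, the other the spare; which is which changes. The rods lie along its x axis, tips to +x, axes 32 mm above the table.
- spare_grip (a point): Centre of the grip of the short spare rod: same make as the long one, but its shaft is only 90 mm. Leave it.
- jar: Closed glass jar with a steel lid, loose, 72 mm across, 88 mm high, origin at the middle of its underside. Leave it standing where it is.

How it is judged:
By the outcome, as a careful person would: the job done as asked, in the order asked, and still so for the second after the job is handed in, with the robot touching nothing.
It also fails if it takes over 64 s, if anything falls off the work surface, if the arm or the gripper's body presses on something with over 40 N, if the wrist force passes 120 N, or if a joint passes its speed limit or range.

## Working session

There is one attempt and no reset: what is moved stays moved. The work goes in short steps, Python scripts to look and compute and a tool call to move; the robot and the scene stay as the last step left them, time stands still between calls to the robot, and variables do not carry over. Pictures are saved under pics/ and viewed, at most 10 in all, crops included, and the job is handed in when it is done.

Besides the shell and the picture viewer there is one more tool, called by a JSON object that holds its "api" and its "payload", one argument or row to a line. move_arm: Moves the arm, as the interface text tells. Its arguments: {"type":"object","properties":{"plan":{"type":"array","items":{"type":"number"}},"newtons":{"type":"number"}},"required":["plan"]}

```bash
mkdir -p pics; ls
python3 - <<'E'
from plant import ctrl,cams
import cv2,numpy as np
s=ctrl.get_state()
for k in s: print(k,np.round(s[k],4))
for n in("scene","top","wrist"):
    r=cams.read_camera(n); cv2.imwrite(f"pics/{n}0.png",r["color"][:,:,::-1])
    print(n,{k:(np.round(v,4).tolist()) for k,v in r.items() if k not in("color",) and not isinstance(v,str)})
E
```

```text
pics
time 0.0
qpos [ 1.069   0.2872  1.5782  0.      1.2786 -0.15  ]
dq [ 0.0001  0.0004  0.0001 -0.0015 -0.001   0.0001]
joint_efforts [-9.00000e-04 -4.05960e+01 -2.92638e+01 -2.00000e-04  5.70000e-03
 -0.00000e+00]
eef_pos [0.2322 0.6331 0.2299]
tcp_rot [ 1.750e-01  9.846e-01 -1.100e-03 -4.000e-04]
contact_force [-0.0513  0.5195  0.8628]
wrist_torque [-0.0159  0.0162 -0.0137]
finger_force 0.0
opening 0.9974
scene {'fov_y': 52.8315, 'cx': 327.9415, 'cy': 200.1431, 'origin': [1.3002, -0.3292, 0.6767], 'orientation': [0.3689, 0.256, 0.502, 0.7391]}
top {'fov_y': 51.7053, 'cx': 318.679, 'cy': 202.5133, 'origin': [0.5241, -0.0777, 0.9388], 'orientation': [0.0239, -0.019, -0.6977, 0.7158]}
wrist {'fov_y': 67.0047, 'cx': 323.2418, 'cy': 202.8139, 'T_tool_cam': [[0.0001, 0.9587, 0.2844, 0.073], [1.0, -0.0001, -0.0, 0.0005], [-0.0, 0.2844, -0.9587, -0.1428], [0.0, 0.0, 0.0, 1.0]]}
```

View pics/top0.png

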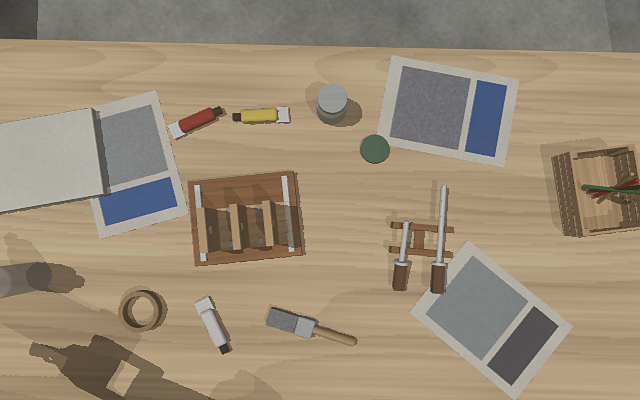

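View pics/scene0.png

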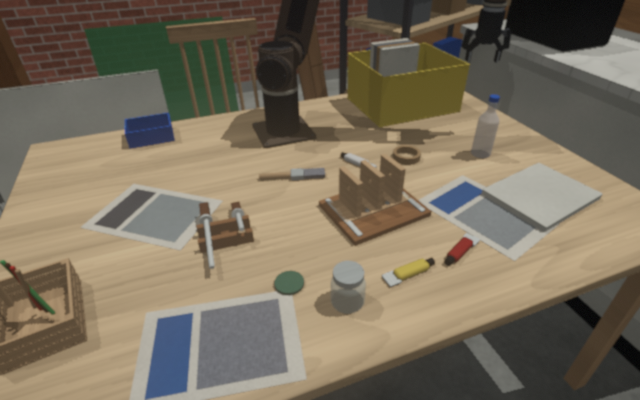

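The top view shows the rack at about (246,218) px with its row running left–right. The long rod has its grip at (438,278) and tip at (444,187), the spare grip is at (401,275) and the jar at (332,100). I'll enlarge the rack and the rods.

Run:
```python
import cv2
a=cv2.imread("pics/top0.png")
cv2.imwrite("pics/c1.png",cv2.resize(a[160:275,180:315],None,fx=5.2,fy=5.2,interpolation=cv2.INTER_CUBIC))
cv2.imwrite("pics/c2.png",cv2.resize(a[175:305,380:465],None,fx=4.6,fy=4.6,interpolation=cv2.INTER_CUBIC))
```

```text
(no output)
```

View pics/c1.png

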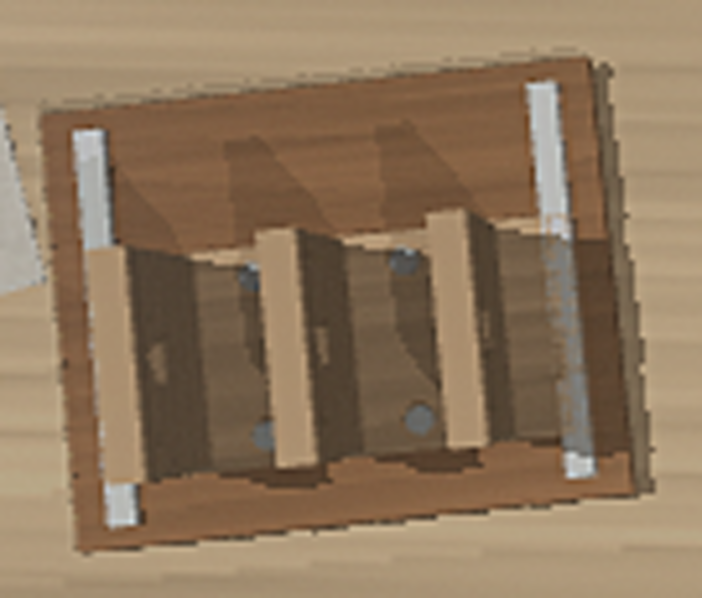

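View pics/c2.png

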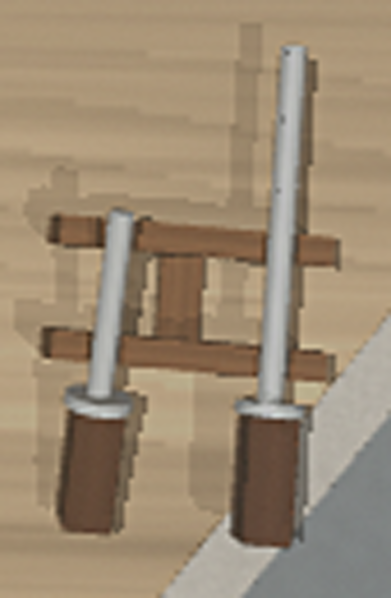

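The rack crop shows the board corners at crop px (42,113), (588,58), (632,492) and (78,548), and the uprights' top faces. The rod crop shows the tip at (293,47), the collar front at (271,403) and the grip's end at about (263,545).

```bash
cat > h.py <<'E'
import numpy as np
from scipy.spatial.transform import Rotation as R
TOP=dict(fov=51.7053,c=(318.679,202.5133),o=[0.5241,-0.0777,0.9388],q=[0.0239,-0.019,-0.6977,0.7158])
def ray(px,z,cam=TOP):
    f=200/np.tan(np.radians(cam['fov']/2)); px=np.atleast_2d(px).astype(float)
    d=np.c_[(px[:,0]-cam['c'][0])/f,-(px[:,1]-cam['c'][1])/f,-np.ones(len(px))]
    d=R.from_quat(cam['q']).apply(d); o=np.array(cam['o'])
    return o+d*((z-o[2])/d[:,2])[:,None]
E
python3 - <<'E'
from h import *
np.set_printoptions(precision=4,suppress=True)
c1=lambda p:(np.array(p)+.5)/5.2-.5+[180,160]
c2=lambda p:(np.array(p)+.5)/4.6-.5+[380,175]
B=ray(c1([(42,113),(588,58),(632,492),(78,548)]),.018)
print("board",B,B.mean(0),"len y",np.linalg.norm(B[0]-B[1]),np.linalg.norm(B[3]-B[2]),"x",np.linalg.norm(B[0]-B[3]),np.linalg.norm(B[1]-B[2]))
yd=(B[0]-B[1]+B[3]-B[2]); print("yaw",np.degrees(np.arctan2(-yd[0],yd[1])))
xd=B[0]-B[3]+B[1]-B[2]; print("yaw x",np.degrees(np.arctan2(xd[1],xd[0])))
for u in ([(427,213),(466,209),(487,444),(447,447)],[(256,233),(298,229),(316,464),(275,467)],[(87,250),(127,246),(145,480),(103,483)]):
    U=ray(c1(u),.126); print("up",U.mean(0),"w",np.linalg.norm(U[0]-U[3]),"t",np.linalg.norm(U[0]-U[1]))
S=ray(c2([(293,47),(271,403)]),.035);print("rod",S,np.linalg.norm(S[0]-S[1])); d=S[0]-S[1]; print("yaw rod",np.degrees(np.arctan2(d[1],d[0])))
print("grip",ray(c2([(236,413),(300,416),(291,547),(231,540)]),.044))
print("restcorners",ray(c2([(48,228),(340,255),(43,340),(335,366)]),.034), "spare",ray(c2([(119,215),(97,403)]),.035),ray(c2([(93,475)]),.044))
print("jar",ray([[332,90]],.088))
E
```

```text
board [[ 0.6201  0.2248  0.018 ]
 [ 0.6499 -0.0103  0.018 ]
 [ 0.4641 -0.0346  0.018 ]
 [ 0.4341  0.201   0.018 ]] [0.5421 0.0952 0.018 ] len y 0.23707207535962171 0.2375847846535577 x 0.1875084652916095 0.18742628750688906
yaw 7.2292965694055615
yaw x 7.369934828995253
up [0.5311 0.0284 0.126 ] w 0.08887047006101141 t 0.014891200191744556
up [0.5219 0.0927 0.126 ] w 0.08881870445949828 t 0.01602526125649671
up [0.514  0.1572 0.126 ] w 0.08833865731918347 t 0.01526845431925113
rod [[ 0.6248 -0.3432  0.035 ]
 [ 0.4557 -0.3342  0.035 ]] 0.16927819841926628
yaw rod -3.079690654011627
grip [[ 0.4513 -0.3153  0.044 ]
 [ 0.4507 -0.3452  0.044 ]
 [ 0.3901 -0.3414  0.044 ]
 [ 0.3926 -0.3135  0.044 ]]
restcorners [[ 0.5355 -0.228   0.034 ]
 [ 0.5263 -0.3665  0.034 ]
 [ 0.4825 -0.2264  0.034 ]
 [ 0.4738 -0.3645  0.034 ]] spare [[ 0.5425 -0.2614  0.035 ]
 [ 0.4536 -0.2522  0.035 ]] [[ 0.4209 -0.249   0.044 ]]
jar [[ 0.813 -0.093  0.088]]
```

{"api": "move_arm", "payload": {
  "plan": [22,-28,0,0,0,-8.5,85,22,-28,0,0,0,-8.5,85,22,-28,0,0,0,-8.5,85,22,-28,0,0,0,-8.5,85,22,-28,0,0,0,-8.5,85,22,-28,0,0,0,-8.5,85,22,-28,0,0,0,-8.5,85,22,-28,0,0,0,-8.5,85,22,-28,0,0,0,-8.5,85,22,-28,0,0,0,-8.5,85,22,-28,0,0,0,-8.5,85,22,-28,0,0,0,-8.5,85]
}}

```text
time: 1.35
eef_pos: [0.4971, 0.2963, 0.231]
tcp_rot: [0.877, 0.481, -0.0, -0.0]
contact_force: [-0.1, 0.6, -0.2]
opening: 0.995
finger_force: 0.0
```

{"api": "move_arm", "payload": {
  "plan": [2,-30,0,0,0,-5.1,85,2,-30,0,0,0,-5.1,85,2,-30,0,0,0,-5.1,85,2,-30,0,0,0,-5.1,85,2,-30,0,0,0,-5.1,85,2,-30,0,0,0,-5.1,85,2,-30,0,0,0,-5.1,85,2,-30,0,0,0,-5.1,85,2,-30,0,0,0,-5.1,85,2,-30,0,0,0,-5.1,85,2,-30,0,0,0,-5.1,85,2,-30,0,0,0,-5.1,85]
}}

```text
time: 2.55
eef_pos: [0.5203, -0.0635, 0.2311]
tcp_rot: [1.0, -0.031, -0.0, -0.0]
contact_force: [1.3, 0.5, 0.8]
opening: 0.992
finger_force: 0.0
```

{"api": "move_arm", "payload": {
  "plan": [-10,-27,0,0,0,0,85,-10,-27,0,0,0,0,85,-10,-27,0,0,0,0,85,-10,-27,0,0,0,0,85,-10,-27,0,0,0,0,85,-10,-27,0,0,0,0,85,-10,-27,0,0,0,0,85,-10,-27,0,0,0,0,85,-10,-27,0,0,0,0,85,-10,-27,0,0,0,0,85,0,0,0,0,0,0,85]
}}

```text
time: 3.65
eef_pos: [0.4193, -0.3348, 0.231]
tcp_rot: [1.0, -0.031, -0.0, 0.0]
contact_force: [-0.1, 0.9, -0.2]
opening: 0.998
finger_force: 0.0
```

```bash
cat >> h.py <<'E'
def wcam(s,r):
    T=np.array(r["T_tool_cam"]); q=R.from_quat(s["tcp_rot"])
    return dict(fov=r["fov_y"],c=(r["cx"],r["cy"]),o=np.array(s["eef_pos"])+q.apply(T[:3,3]),q=(q*R.from_matrix(T[:3,:3])).as_quat())
E
python3 - <<'E'
from h import *; from plant import ctrl,cams; import cv2,pickle
s=ctrl.get_state(); r=cams.read_camera("wrist"); cv2.imwrite("pics/w1.png",r["color"][:,:,::-1])
pickle.dump(wcam(s,r),open("w1.pkl","wb"))
m=R.from_quat(s["tcp_rot"]).as_matrix(); print(s["time"],np.round(s["eef_pos"],4),np.degrees(np.arctan2(m[1,0],m[0,0])),m[:,2],np.round(s["qpos"],2))
E
```

```text
3.65 [ 0.4193 -0.3348  0.231 ] -3.5646338211685378 [-6.66586549e-04 -4.74622965e-04 -9.99999665e-01] [-0.86 -0.02  1.92 -0.    1.24  0.77]
```

View pics/w1.png

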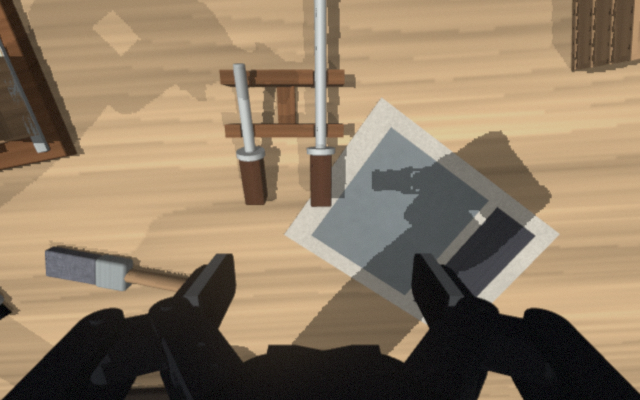

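The wrist view shows the long grip at about (320,178), its shaft running straight up column 320, and the spare to its left.

Run:
```python
from h import *; import pickle,cv2
np.set_printoptions(precision=4,suppress=True)
w=pickle.load(open("w1.pkl","rb"))
a=cv2.imread("pics/w1.png")
for row in (40,100,170,195): 
    print(row,a[row,304:342].mean(1).astype(int))
P=ray([(320.5,10),(320.5,110),(320.5,149)],.036,w);print(P); d=P[0]-P[1];print(np.degrees(np.arctan2(d[1],d[0])))
print(ray([(310.5,157),(331,157),(331,206),(310.5,206)],.044,w))
```

```text
40 [140 138 136 134 136 136 137 136 135 136 143 170 189 202 214 219 214 196
 182 163 143 125 112  93  93  90  91  89  90  90  91  89  88  93 110 146
 151 151]
100 [173 158 155 160 157 158 159 158 156 157 157 164 184 198 211 220 214 203
 185 166 147 134 150 176 164 116 109 108 105 107 106 106 109 106 110 134
 176 182]
170 [136 135 139 136 132 121  77  66  65  64  68  65  68  65  71  70  71  69
  68  70  69  67  67  65  64  67  62  80 114 115 118 116 115 115 116 115
 118 117]
195 [158 156 159 157 156 147 113  74  66  65  66  65  70  70  67  69  69  70
  68  67  67  66  67  64  63  64  62  82 109 114 114 114 113 112 110 110
  96  86]
[[ 0.5881 -0.3421  0.036 ]
 [ 0.4945 -0.336   0.036 ]
 [ 0.4533 -0.3333  0.036 ]]
-3.7056591656536146
[[ 0.4463 -0.322   0.044 ]
 [ 0.4449 -0.3443  0.044 ]
 [ 0.3891 -0.3413  0.044 ]
 [ 0.3906 -0.3179  0.044 ]]
```

{"api": "move_arm", "payload": {
  "plan": [-1,4,-20,0,0,0,55,0,0,-20,0,0,0,55,0,0,-20,0,0,0,55,0,0,-20,0,0,0,55,0,0,-20,0,0,0,55,0,0,-20,0,0,0,55,0,0,-20,0,0,0,55,0,0,-20,0,0,0,55,0,0,-20,0,0,0,55,0,0,-20,0,0,0,55,0,0,-10,0,0,0,55,0,0,-10,0,0,0,55],
  "newtons": 50
}}

```text
time: 4.9
eef_pos: [0.4199, -0.3275, 0.0108]
tcp_rot: [1.0, -0.029, -0.0, -0.0]
contact_force: [-0.7, -0.1, 0.0]
opening: 0.642
finger_force: 0.0
```

{"api": "move_arm", "payload": {
  "plan": [0,0,0,0,0,0,40,0,0,0,0,0,0,30,0,0,0,0,0,0,15,0,0,0,0,0,0,10,0,0,0,0,0,0,10,0,0,0,0,0,0,10,0,0,0,0,0,0,10],
  "newtons": 50
}}

```text
time: 5.6
eef_pos: [0.4202, -0.329, 0.0121]
tcp_rot: [1.0, -0.029, 0.001, 0.001]
contact_force: [1.5, -1.0, 2.8]
opening: 0.273
finger_force: 50.3
```

{"api": "move_arm", "payload": {
  "plan": [0,0,5,0,0,0,10,0,0,10,0,0,0,10,0,0,15,0,0,0,10,0,0,15,0,0,0,10,0,0,15,0,0,0,10,0,0,15,0,0,0,10,0,0,15,0,0,0,10,0,0,15,0,0,0,10,0,0,15,0,0,0,10,0,0,10,0,0,0,10,0,0,10,0,0,0,10,0,0,0,0,0,0,10]
}}

```text
time: 6.8
eef_pos: [0.4202, -0.3291, 0.1531]
tcp_rot: [1.0, -0.029, 0.001, 0.001]
contact_force: [0.1, -1.2, -1.7]
opening: 0.27
finger_force: 49.8
```

{"api": "move_arm", "payload": {
  "plan": [12,10,0,0,0,4,10,12,10,0,0,0,8,10,12,10,0,0,0,8.5,10,12,10,0,0,0,8.5,10,12,10,0,0,0,8.5,10,12,10,0,0,0,8.5,10,12,10,0,0,0,8.5,10,12,10,0,0,0,8.5,10,12,10,0,0,0,8.5,10,12,10,0,0,0,8.5,10,11,8,0,0,0,8.5,10,10,8,0,0,0,8.5,10]
}}

```text
time: 8.0
eef_pos: [0.5607, -0.2117, 0.1502]
tcp_rot: [0.682, 0.731, -0.0, -0.001]
contact_force: [-0.2, 0.7, -1.8]
opening: 0.275
finger_force: 49.8
```

{"api": "move_arm", "payload": {
  "plan": [0,0,-10,0,0,4,10,0,0,-15,0,0,0,10,0,0,-15,0,0,0,10,0,0,-15,0,0,0,10,0,0,-15,0,0,0,10,0,0,-8,0,0,0,10,0,0,0,0,0,0,10,0,0,0,0,0,0,10]
}}

```text
time: 8.8
eef_pos: [0.5608, -0.2125, 0.0734]
tcp_rot: [0.659, 0.753, 0.0, 0.0]
contact_force: [0.4, 0.6, -0.4]
opening: 0.272
finger_force: 49.7
```

Run:
```python
from h import *; from plant import ctrl,cams; import cv2,pickle
s=ctrl.get_state(); r=cams.read_camera("wrist"); t=cams.read_camera("top")["color"]; sc=cams.read_camera("scene")["color"]
cv2.imwrite("pics/top2.png",t[:,:,::-1]); cv2.imwrite("pics/sc2.png",sc[:,:,::-1])
im=r["color"][:,:,::-1]
cv2.imwrite("pics/w2.png",im); pickle.dump(wcam(s,r),open("w2.pkl","wb"))
m=R.from_quat(s["tcp_rot"]).as_matrix(); print(s["time"],np.round(s["eef_pos"],4),np.degrees(np.arctan2(m[1,0],m[0,0])),m[:,2],np.round(s["qpos"],2),s["contact_force"],s["wrist_torque"])
```

```text
8.8 [ 0.5608 -0.2125  0.0734] 97.62576235119043 [ 2.68594236e-04 -1.17706899e-04 -9.99999957e-01] [-0.53  0.3   1.87  0.    0.97 -0.66] [ 0.4036466   0.57841823 -0.37290178] [-0.09203392  0.00092456  0.0577592 ]
```

View pics/w2.png

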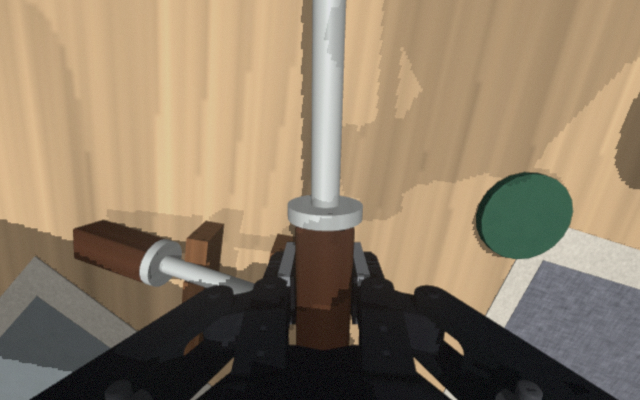

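The wrist view shows the grip held squarely, collar at (326,212), shaft running up to (328,0). Next I'll measure the shaft against the uprights in the top view, which is a differential measurement.

Run:
```python
from h import *; import pickle,cv2
np.set_printoptions(precision=4,suppress=True)
w=pickle.load(open("w2.pkl","rb")); a=cv2.imread("pics/w2.png")
for row in (10,100,190): print(row,a[row,296:356:1].mean(1).astype(int))
t=cv2.imread("pics/top2.png"); cv2.imwrite("pics/c3.png",cv2.resize(t[165:275,180:340],None,fx=5,fy=5,interpolation=cv2.INTER_CUBIC))
```

```text
10 [168 168 168 172 171 159 113 107 107 105 106 106 105 105 105 103 110 130
 147 159 168 175 181 186 189 195 200 203 208 211 218 220 223 223 219 198
 189 186 178 174 172 166 166 160 156 152 145 138 130 139 173 179 182 184
 183 183 182 181 180 178]
100 [176 179 176 176 176 176 158 114 106 108 107 106 103 105 107 112 124 143
 158 168 177 182 188 191 200 202 208 213 218 219 219 221 218 215 210 204
 201 194 192 187 182 174 166 159 148 135 144 173 174 173 174 171 171 172
 173 170 171 173 173 179]
190 [175 175 173 170 166 151 103  96  94  95  97  99 105 103 106 117 138 154
 166 174 181 189 197 202 206 215 219 220 220 215 213 211 204 202 199 193
 187 181 174 168 161 148 133 136 162 162 152 151 150 150 149 149 149 148
 150 154 156 157 158 156]
```

View pics/c3.png

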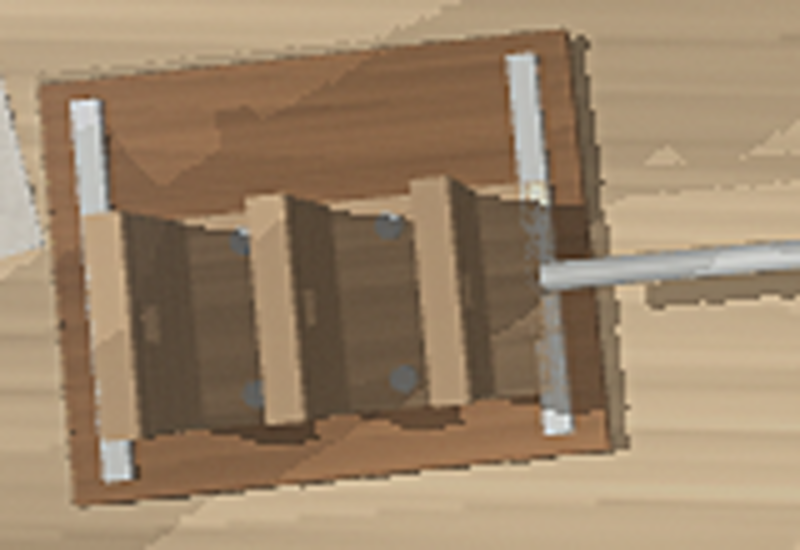

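The top crop shows the tip at crop px (541,276), with the shaft reaching (800,256). The first upright's top face spans (411,181) to (430,406).

Run:
```python
from h import *; import pickle,cv2
from scipy.optimize import least_squares
np.set_printoptions(precision=4,suppress=True)
w=pickle.load(open("w2.pkl","rb"))
W=ray([(329.0,10),(326.5,100),(324.5,190)],.094,w);print("wrist shaft",W); d=W[0]-W[2];print("yaw",np.degrees(np.arctan2(d[1],d[0])),w["o"])
c=lambda p:(np.array(p)+.5)/5-.5+[180,165]
T=ray(c([(541,276.5),(800,255.5)]),.094);print("top shaft",T);d=T[0]-T[1];print("yaw",np.degrees(np.arctan2(d[1],d[0])))
M=[]
for u in ([(411,181),(449,177),(468,403),(430,406)],[(246,199),(288,195),(306,421),(265,424)],[(84,216),(124,212),(141,436),(103,439)]):
    U=ray(c(u),.126);M.append(U.mean(0)); e=U[0]-U[3]+U[1]-U[2]; print("up",M[-1],"x-dir",np.degrees(np.arctan2(e[1],e[0])))
M=np.array(M);d=M[2]-M[0];yaw=np.arctan2(-d[0],d[1]);print("row yaw",np.degrees(yaw))
for y in np.radians([6.8,7.3,7.8]):
    x=np.array([np.cos(y),np.sin(y)]); print("lateral tip-row (rack x) mm",1e3*(T[0][:2]-M.mean(0)[:2])@x)
yv=np.array([-np.sin(yaw),np.cos(yaw)]);print("gap tip to face mm",1e3*((M[0][:2]-T[0][:2])@yv)-7.5)
# scene tip
s=cv2.imread("pics/sc2.png");cv2.imwrite("pics/c4.png",cv2.resize(s[120:260,230:450],None,fx=3.6,fy=3.6,interpolation=cv2.INTER_CUBIC))
```

```text
wrist shaft [[ 0.5479 -0.1052  0.094 ]
 [ 0.5511 -0.1353  0.094 ]
 [ 0.5551 -0.1706  0.094 ]]
yaw 96.30923322876306 [ 0.5504 -0.1403  0.2162]
top shaft [[ 0.5381 -0.0089  0.094 ]
 [ 0.5494 -0.1147  0.094 ]]
yaw 96.1031168253467
up [0.5307 0.0283 0.126 ] x-dir 6.73180695046335
up [0.522  0.0923 0.126 ] x-dir 6.8837804713344255
up [0.514  0.1564 0.126 ] x-dir 7.076128899753601
row yaw 7.413490591774923
lateral tip-row (rack x) mm 3.771801923846809
lateral tip-row (rack x) mm 2.8777592128584546
lateral tip-row (rack x) mm 1.9834973493643464
gap tip to face mm 30.341356655377766
```

View pics/c4.png

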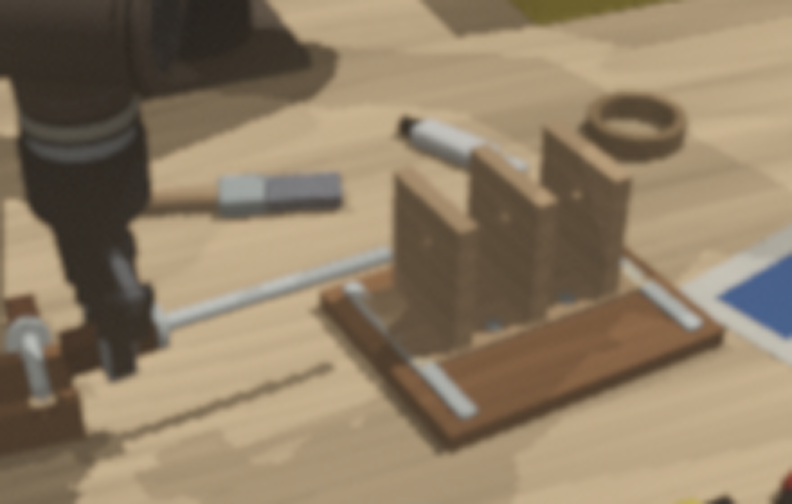

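The scene crop shows the tip at about (388,254), level with and in front of the first upright's hole, which is the faint spot at (427,241).

```bash
cat >> h.py <<'E'
SC=dict(fov=52.8315,c=(327.9415,200.1431),o=[1.3002,-0.3292,0.6767],q=[0.3689,0.256,0.502,0.7391])
def proj(P,cam):
    f=200/np.tan(np.radians(cam['fov']/2)); p=R.from_quat(cam['q']).inv().apply(np.atleast_2d(P)-np.array(cam['o']))
    return np.c_[cam['c'][0]-f*p[:,0]/p[:,2],cam['c'][1]+f*p[:,1]/p[:,2]]
E
python3 - <<'E'
from h import *; from scipy.optimize import least_squares
np.set_printoptions(precision=4,suppress=True)
c3=lambda p:(np.array(p)+.5)/5-.5+[180,165]; c4=lambda p:(np.array(p)+.5)/3.6-.5+[230,120]
i4=lambda q:(q-[230,120]+.5)*3.6-.5
def tri(a,b): 
    return least_squares(lambda X:np.r_[proj(X,TOP)[0]-c3(a),proj(X,SC)[0]-c4(b)],[.54,0,.09])
for a,b in [((541,276.5),(388,254)),((430,179),(397,172)),((449,404),(475,231))]:
    r=tri(a,b);print(r.x,r.fun)
# scene prediction
print("proj entries",i4(proj([[.5313,.0209,.094],[.5313,.0209,.104],[.5313,.0209,.084],[.5381,-.0089,.094],[.5575,-.177,.094]],SC)))
E
```

```text
[ 0.538  -0.0093  0.0932] [ 0.1981  0.0766  0.2597 -0.024 ]
[0.5662 0.0118 0.1754] [ 7.9533  3.2382 10.8467 -1.3155]
[0.4902 0.0481 0.0634] [ -8.0867  -3.2661 -11.0313   1.2873]
proj entries [[424.7796 238.6733]
 [425.0805 226.9543]
 [424.4822 250.2566]
 [389.5115 252.9365]
 [163.3587 324.4164]]
```

{"api": "move_arm", "payload": {
  "plan": [0.5,0,0.5,0,0,1.0,10,-0.6,5,0,0,0,0,10,-0.6,5,0,0,0,0,10,-0.6,5,0,0,0,0,10,-0.6,5,0,0,0,0,10,-0.6,5,0,0,0,0,10,0,0,0,0,0,0,10,0,0,0,0,0,0,10]
}}

```text
time: 9.75
eef_pos: [0.5581, -0.1872, 0.0738]
tcp_rot: [0.652, 0.759, -0.0, 0.0]
contact_force: [-0.3, -0.2, -1.9]
opening: 0.274
finger_force: 49.7
```

{"api": "move_arm", "payload": {
  "plan": [-0.1,1,0,0,0,0,10,-0.1,1,0,0,0,0,10,-0.1,1,0,0,0,0,10,-0.2,1,0,0,0,0,10,-0.1,1,0,0,0,0,10]
}}

```text
time: 10.25
eef_pos: [0.5574, -0.1823, 0.0738]
tcp_rot: [0.652, 0.758, 0.0, -0.0]
contact_force: [0.4, 0.6, -1.5]
opening: 0.274
finger_force: 49.7
```

{"api": "move_arm", "payload": {
  "plan": [-0.1,1,0,0,0,0,10,-0.1,1,0,0,0,0,10]
}}

```text
time: 10.45
eef_pos: [0.5572, -0.1802, 0.0738]
tcp_rot: [0.652, 0.758, -0.0, -0.0]
contact_force: [-0.3, 0.7, -1.5]
opening: 0.278
finger_force: 49.7
```

{"api": "move_arm", "payload": {
  "plan": [-0.1,1,0,0,0,0,10,-0.1,1,0,0,0,0,10]
}}

```text
time: 10.65
eef_pos: [0.5571, -0.1783, 0.0738]
tcp_rot: [0.652, 0.758, -0.0, -0.0]
contact_force: [-0.4, -0.3, -1.3]
opening: 0.272
finger_force: 49.7
```

{"api": "move_arm", "payload": {
  "plan": [-0.1,1,0,0,0,0,10,-0.2,1,0,0,0,0,10,-0.1,1,0,0,0,0,10]
}}

```text
time: 10.95
eef_pos: [0.5567, -0.1752, 0.0738]
tcp_rot: [0.652, 0.758, 0.0, -0.0]
contact_force: [0.2, 0.1, -1.3]
opening: 0.274
finger_force: 49.7
```

{"api": "move_arm", "payload": {
  "plan": [-0.1,1,0,0,0,0,10,-0.1,1,0,0,0,0,10,-0.1,1,0,0,0,0,10]
}}

```text
time: 11.25
eef_pos: [0.5563, -0.1723, 0.0738]
tcp_rot: [0.652, 0.758, -0.0, -0.0]
contact_force: [-0.8, -1.1, -1.0]
opening: 0.276
finger_force: 49.7
```

Run:
```python
from plant import cams; import cv2,numpy as np
t=cams.read_camera("top")["color"][:,:,::-1]
cv2.imwrite("pics/c5.png",cv2.resize(t[165:275,180:340],None,fx=5,fy=5,interpolation=cv2.INTER_CUBIC))
```

```text
(no output)
```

View pics/c5.png

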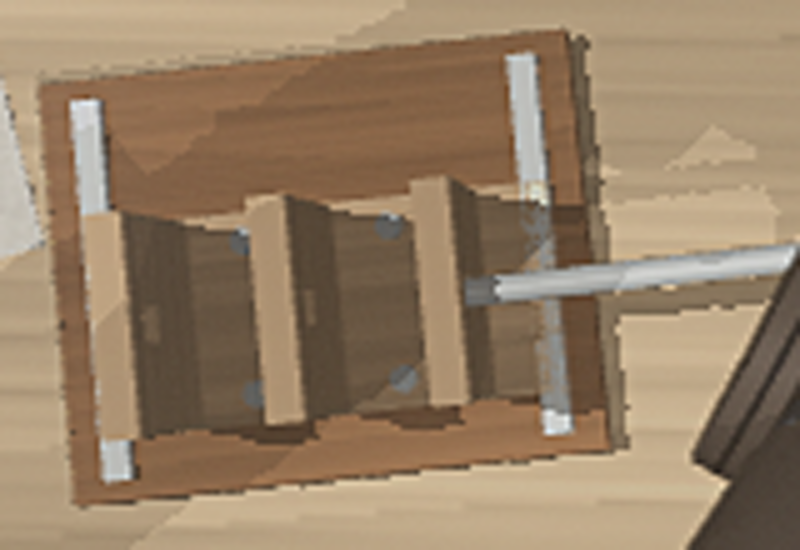

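The tip appears to be inside the first hole (shaft reaches the top edge at (466,291)) with no contact force. I'll keep advancing.

{"api": "move_arm", "payload": {
  "plan": [-0.25,2,0,0,0,0,10,-0.25,2,0,0,0,0,10,-0.25,2,0,0,0,0,10,-0.25,2,0,0,0,0,10]
}}

```text
time: 11.7
eef_pos: [0.5553, -0.1641, 0.0738]
tcp_rot: [0.652, 0.758, 0.0, -0.0]
contact_force: [0.4, 0.2, -1.2]
opening: 0.273
finger_force: 49.7
```

{"api": "move_arm", "payload": {
  "plan": [-0.25,2,0,0,0,0,10,-0.25,2,0,0,0,0,10,-0.25,2,0,0,0,0,10,-0.25,2,0,0,0,0,10,-0.25,2,0,0,0,0,10,-0.25,2,0,0,0,0,10]
}}

```text
time: 12.3
eef_pos: [0.5539, -0.1522, 0.0738]
tcp_rot: [0.652, 0.758, 0.0, 0.0]
contact_force: [0.4, -0.6, -1.7]
opening: 0.271
finger_force: 49.7
```

{"api": "move_arm", "payload": {
  "plan": [-0.25,2,0,0,0,0,10,-0.25,2,0,0,0,0,10,-0.25,2,0,0,0,0,10,-0.25,2,0,0,0,0,10,-0.25,2,0,0,0,0,10,-0.25,2,0,0,0,0,10]
}}

```text
time: 12.9
eef_pos: [0.5523, -0.1402, 0.0738]
tcp_rot: [0.652, 0.758, 0.0, 0.0]
contact_force: [0.4, -0.2, -0.8]
opening: 0.275
finger_force: 49.7
```

{"api": "move_arm", "payload": {
  "plan": [-0.25,2,0,0,0,0,10,-0.25,2,0,0,0,0,10,-0.25,2,0,0,0,0,10,-0.25,2,0,0,0,0,10,-0.25,2,0,0,0,0,10,-0.25,2,0,0,0,0,10]
}}

```text
time: 13.5
eef_pos: [0.5508, -0.1282, 0.0738]
tcp_rot: [0.652, 0.758, -0.0, 0.0]
contact_force: [-0.1, -0.2, -0.9]
opening: 0.271
finger_force: 49.7
```

{"api": "move_arm", "payload": {
  "plan": [-0.12,1,0,0,0,0,10,-0.12,1,0,0,0,0,10,-0.12,1,0,0,0,0,10,-0.12,1,0,0,0,0,10,-0.12,1,0,0,0,0,10,-0.12,1,0,0,0,0,10,-0.12,1,0,0,0,0,10]
}}

```text
time: 14.2
eef_pos: [0.55, -0.1213, 0.0738]
tcp_rot: [0.652, 0.758, 0.0, 0.0]
contact_force: [0.2, -1.1, -1.3]
opening: 0.275
finger_force: 49.7
```

{"api": "move_arm", "payload": {
  "plan": [-0.12,1,0,0,0,0,10,-0.12,1,0,0,0,0,10]
}}

```text
time: 14.4
eef_pos: [0.5498, -0.1193, 0.0738]
tcp_rot: [0.652, 0.758, 0.0, 0.0]
contact_force: [-0.7, -0.3, -2.2]
opening: 0.271
finger_force: 49.7
```

{"api": "move_arm", "payload": {
  "plan": [-0.12,1,0,0,0,0,10,-0.12,1,0,0,0,0,10]
}}

```text
time: 14.6
eef_pos: [0.5496, -0.1172, 0.0738]
tcp_rot: [0.652, 0.758, 0.0, 0.0]
contact_force: [0.2, -0.2, -1.3]
opening: 0.271
finger_force: 49.7
```

{"api": "move_arm", "payload": {
  "plan": [-0.12,1,0,0,0,0,10,-0.12,1,0,0,0,0,10]
}}

```text
time: 14.8
eef_pos: [0.5493, -0.1153, 0.0739]
tcp_rot: [0.652, 0.758, 0.0, 0.0]
contact_force: [-0.1, 0.2, -0.4]
opening: 0.274
finger_force: 49.7
```

{"api": "move_arm", "payload": {
  "plan": [-0.12,1,0,0,0,0,10,-0.12,1,0,0,0,0,10]
}}

```text
time: 15.0
eef_pos: [0.5491, -0.1133, 0.0738]
tcp_rot: [0.652, 0.758, -0.0, 0.0]
contact_force: [-0.2, 0.2, -1.3]
opening: 0.272
finger_force: 49.7
```

{"api": "move_arm", "payload": {
  "plan": [-0.12,1,0,0,0,0,10,-0.12,1,0,0,0,0,10]
}}

```text
time: 15.2
eef_pos: [0.5488, -0.1113, 0.0738]
tcp_rot: [0.652, 0.758, -0.0, -0.0]
contact_force: [0.6, 0.4, -1.2]
opening: 0.275
finger_force: 49.7
```

{"api": "move_arm", "payload": {
  "plan": [-0.12,1,0,0,0,0,10,-0.12,1,0,0,0,0,10]
}}

```text
time: 15.4
eef_pos: [0.5486, -0.1092, 0.0738]
tcp_rot: [0.652, 0.758, 0.0, -0.0]
contact_force: [0.6, -0.7, -1.1]
opening: 0.275
finger_force: 49.7
```

{"api": "move_arm", "payload": {
  "plan": [-0.12,1,0,0,0,0,10,-0.12,1,0,0,0,0,10]
}}

```text
time: 15.6
eef_pos: [0.5484, -0.1073, 0.0739]
tcp_rot: [0.652, 0.758, 0.0, 0.0]
contact_force: [0.2, -0.2, -2.1]
opening: 0.27
finger_force: 49.7
```

{"api": "move_arm", "payload": {
  "plan": [-0.12,1,0,0,0,0,10,-0.12,1,0,0,0,0,10]
}}

```text
time: 15.8
eef_pos: [0.5481, -0.1052, 0.0738]
tcp_rot: [0.652, 0.758, -0.0, -0.0]
contact_force: [0.1, -0.1, -0.3]
opening: 0.276
finger_force: 49.7
```

Run:
```python
from plant import cams; import cv2,numpy as np
t=cams.read_camera("top")["color"][:,:,::-1]
s=cams.read_camera("scene")["color"][:,:,::-1]
a=cv2.resize(t[175:270,180:300],None,fx=4.6,fy=4.6,interpolation=cv2.INTER_CUBIC)[:,:400*1]
a=cv2.resize(t[190:265,185:295],(396,270),interpolation=cv2.INTER_CUBIC); b=cv2.resize(s[145:220,310:420],(396,270),interpolation=cv2.INTER_CUBIC)
cv2.imwrite("pics/c6.png",np.hstack([a,b]))
```

```text
(no output)
```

View pics/c6.png

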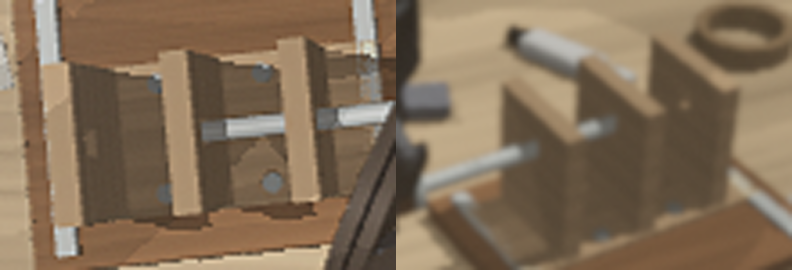

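The shaft runs through the first hole and into the second in both views, touching nothing. I'll continue.

{"api": "move_arm", "payload": {
  "plan": [-0.25,2,0,0,0,0,10,-0.25,2,0,0,0,0,10,-0.25,2,0,0,0,0,10,-0.25,2,0,0,0,0,10,-0.25,2,0,0,0,0,10]
}}

```text
time: 16.4
eef_pos: [0.5468, -0.0951, 0.0738]
tcp_rot: [0.652, 0.758, -0.0, -0.0]
contact_force: [-0.2, -0.5, -1.5]
opening: 0.274
finger_force: 49.7
```

{"api": "move_arm", "payload": {
  "plan": [-0.25,2,0,0,0,0,10,-0.25,2,0,0,0,0,10,-0.25,2,0,0,0,0,10,-0.25,2,0,0,0,0,10,-0.25,2,0,0,0,0,10]
}}

```text
time: 16.9
eef_pos: [0.5456, -0.0852, 0.0738]
tcp_rot: [0.652, 0.758, -0.0, -0.0]
contact_force: [-0.6, -0.4, -1.6]
opening: 0.274
finger_force: 49.7
```

{"api": "move_arm", "payload": {
  "plan": [-0.25,2,0,0,0,0,10,-0.25,2,0,0,0,0,10,-0.25,2,0,0,0,0,10,-0.25,2,0,0,0,0,10,-0.25,2,0,0,0,0,10]
}}

```text
time: 17.4
eef_pos: [0.5443, -0.0752, 0.0738]
tcp_rot: [0.652, 0.758, -0.0, -0.0]
contact_force: [0.2, -0.1, -1.0]
opening: 0.274
finger_force: 49.7
```

{"api": "move_arm", "payload": {
  "plan": [-0.25,2,0,0,0,0,10,-0.25,2,0,0,0,0,10,-0.25,2,0,0,0,0,10,-0.25,2,0,0,0,0,10,-0.25,2,0,0,0,0,10]
}}

```text
time: 17.9
eef_pos: [0.5431, -0.0652, 0.0738]
tcp_rot: [0.652, 0.758, -0.0, 0.0]
contact_force: [-0.7, 0.2, -1.3]
opening: 0.272
finger_force: 49.7
```

{"api": "move_arm", "payload": {
  "plan": [-0.12,1,0,0,0,0,10,-0.12,1,0,0,0,0,10,-0.12,1,0,0,0,0,10,-0.12,1,0,0,0,0,10]
}}

```text
time: 18.3
eef_pos: [0.5426, -0.0613, 0.0738]
tcp_rot: [0.652, 0.758, -0.0, -0.0]
contact_force: [1.1, -0.1, -1.2]
opening: 0.275
finger_force: 49.7
```

{"api": "move_arm", "payload": {
  "plan": [-0.12,1,0,0,0,0,10,-0.12,1,0,0,0,0,10,-0.12,1,0,0,0,0,10,-0.12,1,0,0,0,0,10]
}}

```text
time: 18.7
eef_pos: [0.5421, -0.0572, 0.0738]
tcp_rot: [0.652, 0.758, -0.0, -0.0]
contact_force: [0.4, -0.1, -1.5]
opening: 0.271
finger_force: 49.7
```

{"api": "move_arm", "payload": {
  "plan": [-0.12,1,0,0,0,0,10,-0.12,1,0,0,0,0,10]
}}

```text
time: 18.9
eef_pos: [0.5419, -0.0552, 0.0738]
tcp_rot: [0.652, 0.758, -0.0, -0.0]
contact_force: [0.2, 0.9, -1.9]
opening: 0.271
finger_force: 49.7
```

{"api": "move_arm", "payload": {
  "plan": [-0.12,1,0,0,0,0,10,-0.12,1,0,0,0,0,10]
}}

```text
time: 19.1
eef_pos: [0.5417, -0.0532, 0.0738]
tcp_rot: [0.652, 0.758, 0.0, -0.0]
contact_force: [0.1, 0.2, -2.1]
opening: 0.274
finger_force: 49.7
```

{"api": "move_arm", "payload": {
  "plan": [-0.12,1,0,0,0,0,10,-0.12,1,0,0,0,0,10]
}}

```text
time: 19.3
eef_pos: [0.5414, -0.0513, 0.0738]
tcp_rot: [0.652, 0.758, 0.0, 0.0]
contact_force: [0.5, 0.0, -2.2]
opening: 0.271
finger_force: 49.7
```

{"api": "move_arm", "payload": {
  "plan": [-0.12,1,0,0,0,0,10,-0.12,1,0,0,0,0,10]
}}

```text
time: 19.5
eef_pos: [0.5412, -0.0493, 0.0738]
tcp_rot: [0.652, 0.758, -0.0, -0.0]
contact_force: [-0.1, -0.4, -1.6]
opening: 0.275
finger_force: 49.7
```

{"api": "move_arm", "payload": {
  "plan": [-0.12,1,0,0,0,0,10,-0.12,1,0,0,0,0,10]
}}

```text
time: 19.7
eef_pos: [0.5409, -0.0473, 0.0738]
tcp_rot: [0.652, 0.758, -0.0, -0.0]
contact_force: [0.3, 0.7, -2.4]
opening: 0.275
finger_force: 49.7
```

{"api": "move_arm", "payload": {
  "plan": [-0.12,1,0,0,0,0,10,-0.12,1,0,0,0,0,10,-0.12,1,0,0,0,0,10,-0.12,1,0,0,0,0,10]
}}

```text
time: 20.1
eef_pos: [0.5405, -0.0433, 0.0738]
tcp_rot: [0.652, 0.758, 0.0, 0.0]
contact_force: [0.4, 0.4, -1.4]
opening: 0.271
finger_force: 49.7
```

{"api": "move_arm", "payload": {
  "plan": [-0.2,1.5,0,0,0,0,10,-0.2,1.5,0,0,0,0,10,-0.2,1.5,0,0,0,0,10,-0.2,1.5,0,0,0,0,10]
}}

```text
time: 20.5
eef_pos: [0.5396, -0.0372, 0.0738]
tcp_rot: [0.652, 0.758, -0.0, -0.0]
contact_force: [-0.1, -0.4, -0.5]
opening: 0.274
finger_force: 49.7
```

{"api": "move_arm", "payload": {
  "plan": [-0.2,1.5,0,0,0,0,10,-0.2,1.5,0,0,0,0,10,-0.2,1.5,0,0,0,0,10,-0.2,1.5,0,0,0,0,10]
}}

```text
time: 20.9
eef_pos: [0.5388, -0.0312, 0.0738]
tcp_rot: [0.652, 0.758, -0.0, 0.0]
contact_force: [-0.5, -0.1, -2.6]
opening: 0.275
finger_force: 49.7
```

{"api": "move_arm", "payload": {
  "plan": [-0.12,1,0,0,0,0,10,-0.12,1,0,0,0,0,10,-0.12,1,0,0,0,0,10,-0.12,1,0,0,0,0,10]
}}

```text
time: 21.3
eef_pos: [0.5384, -0.0272, 0.0738]
tcp_rot: [0.652, 0.758, -0.0, -0.0]
contact_force: [0.7, -0.9, -1.4]
opening: 0.272
finger_force: 49.7
```

{"api": "move_arm", "payload": {
  "plan": [-0.12,1,0,0,0,0,10,-0.12,1,0,0,0,0,10,-0.12,1,0,0,0,0,10]
}}

```text
time: 21.6
eef_pos: [0.538, -0.0243, 0.0738]
tcp_rot: [0.652, 0.758, -0.0, -0.0]
contact_force: [0.8, -0.8, -1.1]
opening: 0.274
finger_force: 49.7
```

Run:
```python
from plant import ctrl,cams; import cv2; from h import *
s=ctrl.get_state(); r=cams.read_camera("wrist"); w=wcam(s,r); a=r["color"].astype(int)
print(s["eef_pos"],s["contact_force"],s["wrist_torque"])
# shaft column scan: position of collar front vs face, along centre column
for c in (316,326,334): print(c,a[90:240:2,c].mean(1).astype(int))
f=np.array([[.5315,.0209,.094]]); print("face px",proj(f,w))
```

```text
[ 0.5380117  -0.02427865  0.07382392] [ 0.8412383  -0.78326866 -1.14144789] [-0.06409152 -0.00364652 -0.03885542]
316 [188 188 189 189 190 189 191 188 192 191 190 188 190 190 191 190 165 161
 160 160 159 161 161 160 160 163 161 147  95  95  96 133 148 149 148 149
 147 149 147 148 148 147 147 145 149 147 149 148 146 149 148 150 148 149
 148 144 111 101 100  88 116 129 137 223 230 209 191 190 191 190 131  64
  67  64  66]
326 [231 232 231 231 232 232 231 232 231 232 232 230 230 231 230 230 224 223
 204 202 204 202 203 206 202 203 204 197 101  93  95 123 148 148 148 149
 149 147 148 147 148 150 148 146 147 149 147 147 149 148 147 148 148 145
 148 139 104 102 103  93  91 124 131 209 197 197 197 198 196 194 148  66
  67  68  70]
334 [208 207 206 206 206 206 208 205 205 204 205 204 205 201 199 187 184 182
 184 184 181 182 182 181 181 183 182 177  98  93  93 115 147 147 148 148
 149 145 149 148 146 148 150 148 148 148 147 147 148 149 148 147 148 147
 149 144  98  97  95 105 126 126 131 200 193 193 190 189 191 191 142  62
  62  59  61]
face px [[325.31530872 181.99840686]]
```

{"api": "move_arm", "payload": {
  "plan": [-0.12,1,0,0,0,0,10,-0.12,1,0,0,0,0,10,-0.12,1,0,0,0,0,10,-0.12,1,0,0,0,0,10,-0.12,1,0,0,0,0,10]
}}

```text
time: 22.15
eef_pos: [0.5374, -0.0193, 0.0738]
tcp_rot: [0.652, 0.758, 0.0, 0.0]
contact_force: [0.3, 0.3, -1.8]
opening: 0.276
finger_force: 49.7
```

{"api": "move_arm", "payload": {
  "plan": [-0.06,0.5,0,0,0,0,10,-0.06,0.5,0,0,0,0,10,-0.06,0.5,0,0,0,0,10]
}}

```text
time: 22.45
eef_pos: [0.5372, -0.0178, 0.0738]
tcp_rot: [0.652, 0.758, -0.0, 0.0]
contact_force: [0.2, -0.3, -1.3]
opening: 0.269
finger_force: 49.7
```

{"api": "move_arm", "payload": {
  "plan": [-0.06,0.5,0,0,0,0,10,-0.06,0.5,0,0,0,0,10]
}}

```text
time: 22.65
eef_pos: [0.5371, -0.0168, 0.0738]
tcp_rot: [0.652, 0.758, -0.0, 0.0]
contact_force: [-0.7, -0.2, -1.2]
opening: 0.271
finger_force: 49.7
```

{"api": "move_arm", "payload": {
  "plan": [-0.06,0.5,0,0,0,0,10,-0.06,0.5,0,0,0,0,10]
}}

```text
time: 22.85
eef_pos: [0.537, -0.0158, 0.0738]
tcp_rot: [0.652, 0.758, 0.0, 0.0]
contact_force: [0.6, -0.1, -0.5]
opening: 0.273
finger_force: 49.7
```

{"api": "move_arm", "payload": {
  "plan": [-0.06,0.5,0,0,0,0,10,-0.06,0.5,0,0,0,0,10]
}}

```text
time: 23.05
eef_pos: [0.5369, -0.0148, 0.0738]
tcp_rot: [0.652, 0.758, -0.0, -0.0]
contact_force: [0.2, -0.4, -0.5]
opening: 0.271
finger_force: 49.7
```

{"api": "move_arm", "payload": {
  "plan": [-0.06,0.5,0,0,0,0,10,-0.06,0.5,0,0,0,0,10]
}}

```text
time: 23.25
eef_pos: [0.5367, -0.0138, 0.0738]
tcp_rot: [0.652, 0.758, -0.0, 0.0]
contact_force: [-0.9, 0.4, -1.8]
opening: 0.278
finger_force: 49.7
```

{"api": "move_arm", "payload": {
  "plan": [-0.06,0.5,0,0,0,0,10,-0.06,0.5,0,0,0,0,10]
}}

```text
time: 23.45
eef_pos: [0.5368, -0.0137, 0.0739]
tcp_rot: [0.652, 0.759, -0.001, 0.001]
contact_force: [-0.4, -5.6, -0.9]
opening: 0.276
finger_force: 49.7
```

{"api": "move_arm", "payload": {
  "plan": [-0.06,0.5,0,0,0,0,10]
}}

```text
time: 23.55
eef_pos: [0.5368, -0.0137, 0.0739]
tcp_rot: [0.651, 0.759, -0.001, 0.001]
contact_force: [-0.6, -7.4, -1.4]
opening: 0.274
finger_force: 49.7
```

{"api": "move_arm", "payload": {
  "plan": [-0.06,0.5,0,0,0,0,10]
}}

```text
time: 23.65
eef_pos: [0.5368, -0.0137, 0.0739]
tcp_rot: [0.651, 0.759, -0.001, 0.002]
contact_force: [-0.7, -9.0, -2.3]
opening: 0.273
finger_force: 49.6
```

The collar has stopped against the first upright at about 9 N. I'll ease the push, lower the shaft onto the hole bottoms, then release.

{"api": "move_arm", "payload": {
  "plan": [0.06,-0.5,-0.5,0,0,0,10,0,0,-0.5,0,0,0,10,0,0,-0.5,0,0,0,10,0,0,-0.5,0,0,0,10]
}}

```text
time: 24.05
eef_pos: [0.5375, -0.0136, 0.0728]
tcp_rot: [0.652, 0.758, -0.0, 0.001]
contact_force: [0.1, -5.8, 1.1]
opening: 0.273
finger_force: 50.0
```

{"api": "move_arm", "payload": {
  "plan": [0,0,-0.5,0,0,0,10,0,0,-0.5,0,0,0,10]
}}

```text
time: 24.25
eef_pos: [0.5376, -0.0136, 0.072]
tcp_rot: [0.652, 0.758, -0.0, 0.002]
contact_force: [-0.1, -5.2, 2.8]
opening: 0.275
finger_force: 50.1
```

{"api": "move_arm", "payload": {
  "plan": [0,0,-0.5,0,0,0,10]
}}

```text
time: 24.35
eef_pos: [0.5376, -0.0136, 0.0716]
tcp_rot: [0.652, 0.758, -0.0, 0.002]
contact_force: [-0.6, -5.1, 2.2]
opening: 0.276
finger_force: 50.1
```

{"api": "move_arm", "payload": {
  "plan": [0,0,-0.5,0,0,0,10]
}}

```text
time: 24.45
eef_pos: [0.5376, -0.0136, 0.0711]
tcp_rot: [0.652, 0.758, -0.0, 0.002]
contact_force: [-0.8, -5.3, 2.0]
opening: 0.271
finger_force: 50.1
```

{"api": "move_arm", "payload": {
  "plan": [0,0,-0.5,0,0,0,10,0,0,-0.5,0,0,0,10]
}}

```text
time: 24.65
eef_pos: [0.5376, -0.0136, 0.0703]
tcp_rot: [0.652, 0.758, -0.0, 0.001]
contact_force: [-1.9, -4.6, 5.1]
opening: 0.278
finger_force: 50.4
```

{"api": "move_arm", "payload": {
  "plan": [0,0,-0.5,0,0,0,10]
}}

```text
time: 24.75
eef_pos: [0.5377, -0.0136, 0.0702]
tcp_rot: [0.652, 0.759, -0.0, 0.001]
contact_force: [-2.5, -5.0, 7.2]
opening: 0.27
finger_force: 50.4
```

{"api": "move_arm", "payload": {
  "plan": [0,0,-0.5,0,0,0,10]
}}

```text
time: 24.85
eef_pos: [0.5377, -0.0136, 0.0701]
tcp_rot: [0.652, 0.759, -0.0, 0.001]
contact_force: [-3.5, -4.7, 8.9]
opening: 0.272
finger_force: 50.5
```

{"api": "move_arm", "payload": {
  "plan": [0,0,0.8,0,0,0,10,0,0,0,0,0,0,24,0,0,0,0,0,0,30,0,0,0,0,0,0,40,0,0,0,0,0,0,50,0,0,0,0,0,0,50,0,0,0,0,0,0,50]
}}

```text
time: 25.55
eef_pos: [0.5364, -0.012, 0.0684]
tcp_rot: [0.652, 0.758, -0.0, -0.0]
contact_force: [-0.4, 0.9, 0.3]
opening: 0.588
finger_force: 0.0
```

```bash
cat > look.py <<'E'
from plant import ctrl,cams; from h import *
s=ctrl.get_state(); r=cams.read_camera("wrist"); w=wcam(s,r); a=r["color"].astype(int)
print(s["eef_pos"],s["contact_force"],s["opening"])
for c in (318,326,334): print(c,a[150:250:2,c].mean(1).astype(int))
y=np.array([-.126,.992,0]);f=np.array([.5315,.0209,0])
for k in (0,6): print("face-%dmm px at z=.126,.106,.102"%k,proj([f-y*k/1e3+[0,0,.126],f-y*k/1e3+[0,0,.106],f-y*k/1e3+[0,0,.102]],w)[:,1])
E
python3 look.py
```

```text
[ 0.5363742  -0.01203795  0.0683684 ] [-0.41184651  0.88733454  0.34331993] 0.5881467803840228
318 [205 189 171 170 172 172 170 171 171 172 172 173 172 172 170 157 106  95
  97  97 101 101 103 113 154 156 152 153 157 154 154 153 156 156 156 153
 153 157 179 176 174 176 180 180 165 154 155 109  69  70]
326 [238 237 235 214 206 207 205 209 209 209 207 208 208 208 207 204 108  97
  97  99 101  97 101 106 154 154 155 153 157 156 156 154 153 151 155 153
 154 154 153 154 154 154 155 153 152 155 154 112  63  71]
334 [198 197 197 198 197 197 195 196 195 195 195 198 196 196 194 191 115  95
  94  96 100 100 101 104 149 154 154 153 155 154 155 152 154 153 153 152
 156 153 152 153 156 153 155 153 154 154 153 124  67  65]
face-0mm px at z=.126,.106,.102 [247.72660233 224.7611104  221.0800335 ]
face-6mm px at z=.126,.106,.102 [265.29173102 239.70825408 235.59286458]
```

The rod is released. To make sure the collar is seated, I'll tap the grip's rear end gently with the shut fingers.

{"api": "move_arm", "payload": {
  "plan": [0,0,5,0,0,0,50,0,0,10,0,0,0,50,0,0,15,0,0,0,50,0,0,15,0,0,0,50,0,0,15,0,0,0,50,2,-16,0,0,0,0,30,2,-16,0,0,0,0,0,2,-16,0,0,0,0,0,2,-16,0,0,0,0,0,0,0,0,0,0,0,0,0,0,0,0,0,0,0],
  "newtons": 20
}}

```text
time: 26.7
eef_pos: [0.5442, -0.077, 0.1279]
tcp_rot: [0.652, 0.758, -0.0, -0.001]
contact_force: [1.0, -0.0, -0.4]
opening: 0.004
finger_force: 0.0
```

{"api": "move_arm", "payload": {
  "plan": [0,0,-15,0,0,0,0,0,0,-15,0,0,0,0,0,0,-12,0,0,0,0,-0.4,3,0,0,0,0,0,-0.4,3,0,0,0,0,0,-0.4,3,0,0,0,0,0]
}}

```text
time: 27.3
eef_pos: [0.5437, -0.067, 0.087]
tcp_rot: [0.652, 0.759, 0.0, 0.0]
contact_force: [0.3, 0.3, 1.0]
opening: -0.001
finger_force: 0.0
```

{"api": "move_arm", "payload": {
  "plan": [-0.25,2,0,0,0,0,0,-0.25,2,0,0,0,0,0]
}}

```text
time: 27.5
eef_pos: [0.5433, -0.0632, 0.0874]
tcp_rot: [0.652, 0.758, 0.0, 0.001]
contact_force: [0.2, -0.3, 0.0]
opening: 0.002
finger_force: 0.0
```

{"api": "move_arm", "payload": {
  "plan": [-0.12,1,0,0,0,0,0,-0.12,1,0,0,0,0,0]
}}

```text
time: 27.7
eef_pos: [0.5428, -0.0613, 0.0869]
tcp_rot: [0.652, 0.758, 0.0, 0.0]
contact_force: [0.0, 0.3, 0.4]
opening: 0.002
finger_force: 0.0
```

{"api": "move_arm", "payload": {
  "plan": [-0.12,1,0,0,0,0,0,-0.12,1,0,0,0,0,0]
}}

```text
time: 27.9
eef_pos: [0.5424, -0.0593, 0.0867]
tcp_rot: [0.652, 0.758, -0.0, 0.0]
contact_force: [-0.2, 0.4, 0.3]
opening: 0.003
finger_force: 0.0
```

{"api": "move_arm", "payload": {
  "plan": [-0.12,1,0,0,0,0,0,-0.12,1,0,0,0,0,0]
}}

```text
time: 28.1
eef_pos: [0.5421, -0.0573, 0.0866]
tcp_rot: [0.652, 0.758, -0.0, -0.0]
contact_force: [-0.8, -0.8, 0.6]
opening: 0.002
finger_force: 0.0
```

{"api": "move_arm", "payload": {
  "plan": [-0.12,1,0,0,0,0,0,-0.06,0.5,0,0,0,0,0]
}}

```text
time: 28.3
eef_pos: [0.5419, -0.0558, 0.0866]
tcp_rot: [0.652, 0.758, -0.0, -0.0]
contact_force: [-0.1, -0.2, -0.2]
opening: -0.003
finger_force: 0.0
```

{"api": "move_arm", "payload": {
  "plan": [-0.12,1,0,0,0,0,0]
}}

```text
time: 28.4
eef_pos: [0.5419, -0.0551, 0.0867]
tcp_rot: [0.652, 0.758, -0.0, 0.0]
contact_force: [-0.5, -2.9, 0.2]
opening: 0.0
finger_force: 1.5
```

{"api": "move_arm", "payload": {
  "plan": [-0.06,0.5,0,0,0,0,0]
}}

```text
time: 28.5
eef_pos: [0.5419, -0.0551, 0.0867]
tcp_rot: [0.652, 0.759, -0.001, 0.001]
contact_force: [-0.4, -4.4, -0.4]
opening: 0.003
finger_force: 2.0
```

{"api": "move_arm", "payload": {
  "plan": [-0.06,0.5,0,0,0,0,0]
}}

```text
time: 28.6
eef_pos: [0.5419, -0.055, 0.0867]
tcp_rot: [0.652, 0.759, -0.001, 0.001]
contact_force: [0.0, -7.2, -1.2]
opening: 0.003
finger_force: 3.1
```

Solid at 7 N without moving, and at the expected spot, so the collar is seated. I'll back away and lift.

{"api": "move_arm", "payload": {
  "plan": [0.2,-1,0,0,0,0,0,0.4,-4,0,0,0,0,0,1,-10,0,0,0,0,0,1,-10,0,0,0,0,0,0,0,20,0,0,0,0,0,0,30,0,0,0,0,0,0,30,0,0,0,0,0,0,30,0,0,0,0,0,0,0,0,0,0,0]
}}

```text
time: 29.5
eef_pos: [0.5474, -0.0804, 0.2023]
tcp_rot: [0.652, 0.758, 0.002, 0.005]
contact_force: [0.2, -0.5, 1.2]
opening: 0.001
finger_force: 0.0
```

Run:
```python
from plant import ctrl,cams; from h import *; import cv2
s=ctrl.get_state();print(s["time"],s["eef_pos"],s["contact_force"])
t=cams.read_camera("top")["color"].astype(int); t0=cv2.imread("pics/top0.png")[:,:,::-1].astype(int)
f=np.array([.5315,.0209,.09]);y=np.array([-.126,.992,0]);x=np.array([.992,.126,0])
# sample colour along rod's axis line: k mm from face (negative = grip side)
for k in (-60,-36,-15,-4,20,45,85,110,130,152,162,168,174,180):
    u,v=proj(f+y*k/1e3+[0,0,.006],TOP)[0]; print(k,round(u,1),round(v,1),t[int(round(v)),int(round(u))],t0[int(round(v)),int(round(u))])
d=np.abs(t-t0).sum(2); print("jar diff",d[85:125,315:350].mean(),"spare diff",d[220:292,392:412].mean())
```

```text
29.5 [ 0.54736002 -0.08040412  0.2022721 ] [ 0.22157853 -0.45935803  1.20223422]
-60 302.3 219.8 [96 83 72] [110  93  72]
-36 290.6 221.0 [91 79 67] [100  90  78]
-15 280.3 222.0 [58 49 39] [111  91  69]
-4 275.0 222.5 [97 84 73] [80 66 50]
20 263.3 223.7 [89 76 65] [76 63 47]
45 251.1 225.0 [204 206 202] [105  86  65]
85 231.6 226.9 [172 144 112] [170 144 111]
110 219.4 228.2 [196 197 194] [105  87  67]
130 209.7 229.1 [114 113 109] [117  97  74]
152 198.9 230.2 [174 146 115] [174 148 118]
162 194.1 230.7 [199 200 198] [123  91  66]
168 191.1 231.0 [181 183 181] [147 127 100]
174 188.2 231.3 [181 159 129] [177 156 125]
180 185.3 231.6 [169 147 119] [165 144 116]
jar diff 56.54071428571429 spare diff 78.87777777777778
```

```bash
python3 -c "
from plant import order; print(order.sign_off())"
```

```text
the job is handed in; nothing more can be done
None
```

The long rod is through all three uprights with its collar against the first upright, released and handed in at about 29.5 s; the highest rod-on-rack force read was about 11 N, and the arm was never sent near the spare rod or jar (the closing picture comparison there was inconclusive).

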